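# Run a sample board out to the mark and hold its tail

## Task

Get the wooden sample board ready for coating: slide it along the narrow panel rest, out over the rest's end, until the board's outer end is level with the pointer of the mark post, with the board straight along the rest and centred across it. So far out it would tip, so keep hold of its tail where it still lies over the rest: finish while holding it there, flat on the rest. Do not lift or tip the board on the way, touch the mark post, or shift the jar, the metal cup and the tin lid.

Things in the scene. Friction and masses are not known exactly. Their poses are not given: they have to be found in the camera images.
- rest: fixed panel rest: straight metal rail 160 x 32 mm with a black rubber strip on top, on two posts over a base plate 180 x 100 x 8 mm. Origin on the bench under the rail's centre; x along the rail, y across, z up. The board lies 90 mm above the bench. Outward is -x: the rail's outer end is at x = -80 mm. The board is 9 mm wider than the rail on either side
- board_center (a point): centre (half-way up; also centre of mass) of the loose plywood board, 200 mm long (x), 50 wide (y), 10 thick (z up), 0.1 to 0.2 kg. It starts on the rail, slightly askew, 25 to 45 mm out over the rail's outer end. Outer end at x = -100 mm (brass eyelet 16 mm from it), tail at x = +100 mm
- board_lead (a point): middle of the outer end face of the board, 100 mm from its centre along the board's -x, half-way up the thickness. (Above the bench behind the tail, near x = 0.62, y = 0.41, z = 0.33 to 0.42 m, stands the scale's display head: keep the wrist clear of it)
- mark_tip (a point): tip of the pointer on the fixed mark post, 100 mm above the bench, 110 to 140 mm outward of the rail's outer end. The pointer is a blade 4 mm thick (x), 12 mm high, reaching in +y toward the board's path and ending here, about 12 mm clear of a centred board's side. The post, 135 mm tall on a 36 mm round foot, stands 32 mm from the tip in -y. Axes parallel to the rest's
- jar: glass jar with a screw lid, 62 mm across, 78 mm tall, loose bystander; origin at the centre of its underside
- viscosity_cup: grey metal dip cup with a cone top, 55 mm across, 63 mm tall, loose bystander; origin at the centre of its underside
- tin_lid: small round pressed tin lid, 62 mm across, 10 mm high, loose bystander; origin at the centre of its underside
Things that resemble listed ones, but are neither listed nor needed, are in the scene too. What is shaped like the part that bears mark_tip but turquoise is not meant.

How it is judged (in metres and radians):
At the end, for the whole second after the job is handed in: board end level with the pointer within 8 mm; board at rest, flat on the rest (0.05 rad, height within 5 mm), within 0.1 rad of its direction and 12 mm of its middle line; fingers hold it (over 1 N) over the rail, inward of the rail's outer end (x of board_lead in the frame of mark_tip between -0.008 and 0.008 m and y of board_center in the frame of rest between -0.012 and 0.012 m and angle between the x axis of board_center and the x axis of rest, either way round below 0.1 rad and angle between board_center's own z axis and vertical below 0.05 rad and height (world z) of board_center between 0.09 and 0.1 m and contact force between the fingers and board above 1 N and x of the grasp point in the frame of rest above -0.08 m and linear speed of board below 0.02 m/s); the arm keeps its last pose, push and grip.
It fails at once if the board tips (more than 0.12 rad) (angle between board_center's own z axis and vertical above 0.12 rad).
It fails at once if the board is lifted more than 15 mm off the rest or falls below it (height (world z) of board_center above 0.11 m or height (world z) of board_center below 0.08 m).
It fails at once if the mark post is struck or leaned on (over 1 N) (contact force between mark and anything else above 1 N).
It fails at once if a bystander is shifted more than 25 mm (distance of any of jar, viscosity_cup, tin_lid from where it was at the start of the episode above 0.025 m).
It also fails if it takes over 29 s, if anything falls off the work surface, if the arm or the gripper's body presses on something with over 40 N, if the wrist force passes 120 N, or if a joint passes its speed limit or range.

## Robot

A 7-joint arm with a two-finger parallel gripper is mounted at the origin on the work surface; the furniture and walls round the work are solid. World frame = base frame: x ahead of the robot, y to its left, z up, the work surface at z = 0. Lengths are in mm, angles in degrees, forces in N, time in s.
With the tool pointing down it reaches from about 400 to 850 mm from the base axis. Payload 4.5 kg.
Tool frame: the origin (TCP) lies on the centre line of the jaws, within the pads' length; the fingertips stand 11 mm ahead of it and the grasp point (between the pads) lies 8 mm behind it; y points along the fingers, x is the direction in which the jaws open and shut, and the axes are right-handed (so a half turn about y gives the same grasp; the last joint's range is limited). The gripper opens to 85 mm and grips with 20 to 120 N. Pads are 22 mm wide; open, the fingers measure 114 mm over their backs; the gripper's body (76 mm by 85 mm) begins 54 mm behind the grasp point. The pads swing forward as they close: fully open they stand 13 mm farther back than shut.
Start: joints at [71.15, 39.483, -11.15, 89.685, 9.013, 51.709, -12.324], TCP at [221.838, -584.33, 242.317] pointing down, gripper open.
Joint ranges: [-172.22, 172.22], [-26.19, 119.32], [-84.43, 86.54], [7.71, 146.69], [-57.33, 237.33], [2.42, 119.75], [-152.13, 152.13]. Speed limits (degrees/s): [147.25, 147.25, 180, 180, 180, 180, 180].

## Interface

Orientations are given as [roll, pitch, yaw] about the fixed x, y, z axes, in that order (R = Rz(yaw) Ry(pitch) Rx(roll)).
In Python, from workcell import env, viewer gives the robot as it stands. Calls block until the motion is done:
- env.reach(position, orientation): joint-space move of the TCP to a pose.
- env.move_l(position, rot=None, vel=150, max_force=None): straight line of the TCP; rot=None keeps the orientation; vel is the mean speed in mm/s. With max_force (N) it stops when the force on the tool has changed by that much, and returns True; else False.
- env.move_j(angles): joint-space move.
- env.open_jaws() and env.close_gripper(effort=None): open the fingers fully, or close them until they stop; effort is the grip in N (None keeps the last).
- env.dwell(seconds).
- env.ik(position, orientation): joint angles nearest the present ones, or None.
- env.observe(): the state.
- viewer.grab_frame(name): name is "side" or "top"; returns (picture, depth): 384x512x3 uint8, red, green, blue; 384x512 float32, mm along the optical axis (not along the pixel's ray), 0 where there is no reading.
- viewer.camera_params(name): a dict with "camera_matrix" (3x3 intrinsics, pixels), "dist_coeffs" ([k1, k2, p1, p2, k3] as OpenCV has them; the pictures are not rectified), "eye" and "orientation" of the camera in the world. Camera axes: x right, y up, looking along -z (the intrinsics and any distortion apply to the point x, -y, -z); pixel columns grow to the right and rows downward; lengths in mm; the calibration is good to about 2 mm. A picture is of the moment at which its call begins. camera_params takes no time and is no camera call.
A pose or a line that the arm cannot do raises env.Unreachable and nothing moves.
- env.finish_job(): hands the job in, once; it reports no verdict.
Trained networks look in the newest picture that a camera, given by its name, has taken for a name from the list of things; names that differ only in an ending like _2 or _b are one class to them, and where a whole thing is asked for, a point or a joint stands for the part that bears it (a point fixed in the world has none). Each returns a list of dicts, best first, with "score" (0 to 1); they miss things now and then, are a little off and sometimes report something else, mostly with a low value. They report only what shows in the picture. A call takes as long as a camera call. They do not tell look-alikes from the thing itself.
- viewer.recognise(target, camera): "box" ([left, top, right, bottom] in pixels, round what is visible of it).
- viewer.mark_of(target, camera): "location" ([column, row] in pixels: a listed point, or the origin of a listed thing).
The state is a dict: "time": time; "joint_pos": joint angles; "qvel": joint speeds; "joint_torque": joint torques, N m; "tcp_pos": TCP position; "eef_rot": TCP orientation; "force": force on the tool from outside, world axes, zero at the start; "wrist_torque": the same for the moment, N m; "opening": finger opening in mm.
Only numpy, scipy, OpenCV 4.12 (cv2) and the standard library are available. Lean on these libraries where they do the work, as an engineer would, in place of code of your own. Each camera call takes 0.05 s, during which the arm holds its last target.

## Working session

There is one attempt and no reset: what is moved stays moved. The work goes in short steps, each a Python script; the robot and the scene stay as the last script left them, time stands still between calls to the robot, and variables do not carry over. Pictures are saved under pics/ and viewed, and the job is handed in when it is done.

```bash
ls; mkdir -p pics; python3 - <<'E'
from workcell import env, viewer
import cv2, numpy as np
for n in ("side","top"):
    p,d=viewer.grab_frame(n)
    cv2.imwrite(f"pics/{n}0.png",p[:,:,::-1]); np.save(f"pics/{n}0.npy",d)
    c=viewer.camera_params(n); print(n,c)
    for t in ["rest","board_center","board_lead","mark_tip","jar","viscosity_cup","tin_lid"]:
        print(t,[(np.round(m["location"],1).tolist(),round(m["score"],2)) for m in viewer.mark_of(t,n)][:4])
s=env.observe();print(s)
E
```

```text
pics
side {'camera_matrix': array([[385.94985979,   0.        , 260.20460583],
       [  0.        , 385.94985979, 193.05214572],
       [  0.        ,   0.        ,   1.        ]]), 'dist_coeffs': array([-0.06769248,  0.        ,  0.        ,  0.        ,  0.        ]), 'eye': array([ 73.32839256, 637.39104528, 720.4139523 ]), 'orientation': array([  41.17137139,   -0.90975244, -141.09519817])}
rest [([229.2, 224.2], 0.92)]
board_center [([233.4, 196.0], 0.6)]
board_lead [([209.7, 189.5], 0.74), ([266.7, 167.0], 0.58)]
mark_tip [([282.3, 137.5], 0.81), ([324.7, 253.9], 0.58)]
jar [([273.1, 240.9], 0.97)]
viscosity_cup []
tin_lid [([212.0, 186.4], 0.53), ([239.5, 261.1], 0.4)]
top {'camera_matrix': array([[379.03042025,   0.        , 253.31230816],
       [  0.        , 379.03042025, 189.21196658],
       [  0.        ,   0.        ,   1.        ]]), 'dist_coeffs': array([0.01588736, 0.        , 0.        , 0.        , 0.        ]), 'eye': array([262.55809556, 185.52778828, 934.22072694]), 'orientation': array([ 10.61873821,  -1.05731058, -91.63785188])}
rest [([215.2, 183.9], 0.83)]
[... 227 characters left out ...]
0.95)]
{'time': 0.8, 'joint_pos': array([ 71.1513731 ,  39.48113464, -11.15042161,  89.68380447,
         9.01195921,  51.709575  , -12.32549762]), 'qvel': array([ 0.03157479, -0.04281046, -0.03939157,  0.0604777 ,  0.09086948,
        0.03575372, -0.07777931]), 'joint_torque': array([-1.45187059e-03, -5.39485931e+01, -1.26696412e+00, -1.58873928e+01,
        1.01747242e-02,  1.25397462e-03,  2.24231556e-06]), 'tcp_pos': array([ 221.83662987, -584.34397736,  242.33809668]), 'eef_rot': array([-8.99983300e+01, -6.75265806e-03, -6.92147287e+01]), 'force': array([-0.07929664,  0.24656679, -1.06695868]), 'wrist_torque': array([-0.00557764, -0.00622055,  0.01155319]), 'opening': 85.52985828328265}
```

View pictures.

```bash
python3 - <<'E'
import cv2
t=cv2.imread("pics/top0.png");s=cv2.imread("pics/side0.png")
cv2.imwrite("pics/topc.png",cv2.resize(t[90:330,120:390],None,fx=2.5,fy=2.5,interpolation=cv2.INTER_CUBIC)[:600,:800])
cv2.imwrite("pics/sidec.png",cv2.resize(s[90:310,150:400],None,fx=2.7,fy=2.7,interpolation=cv2.INTER_CUBIC))
E
```

```text
(no output)
```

View pics/top0.png

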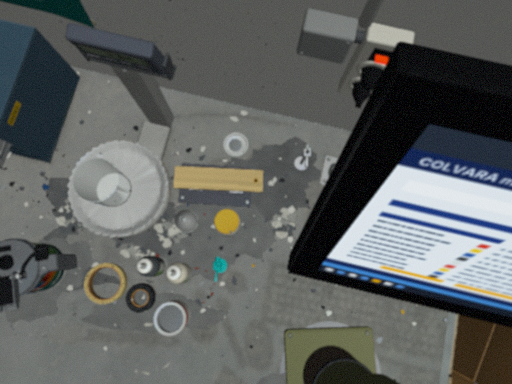

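View pics/side0.png

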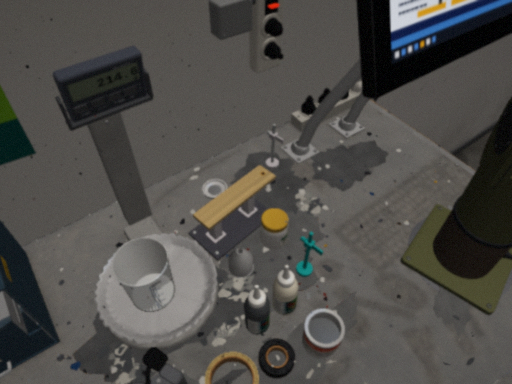

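View pics/topc.png

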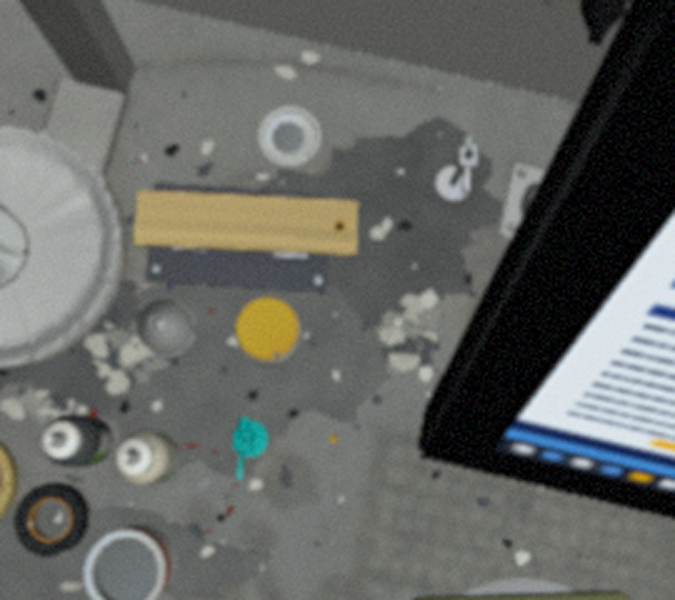

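View pics/sidec.png

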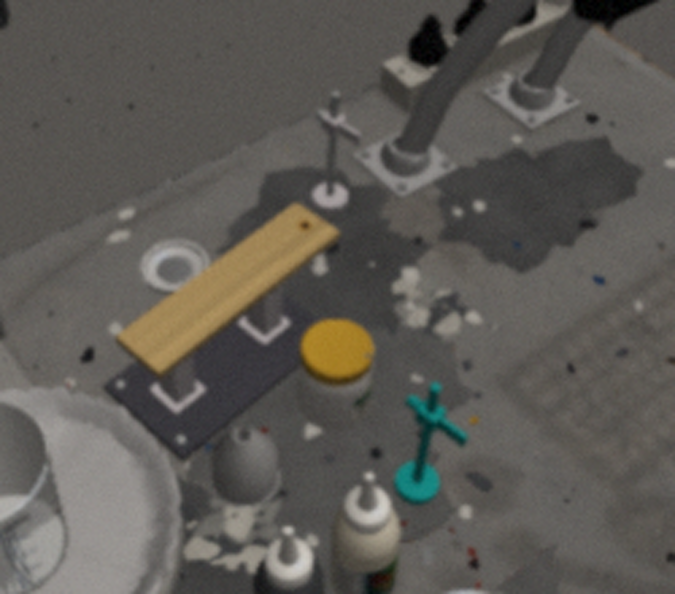

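```bash
cat > h.py <<'E'
from workcell import env, viewer
import cv2, numpy as np
from scipy.spatial.transform import Rotation as Ro
C={n:viewer.camera_params(n) for n in("side","top")}
def ray(n,px):
    c=C[n];q=cv2.undistortPoints(np.array([[px]],float),c["camera_matrix"],c["dist_coeffs"])[0,0]
    R=Ro.from_euler("xyz",c["orientation"],degrees=True).as_matrix()
    return c["eye"],R@np.array([q[0],-q[1],-1])
def atz(n,px,z):
    e,d=ray(n,px);return e+d*(z-e[2])/d[2]
def depthpt(n,px,D):
    e,d=ray(n,px);return e+d*D
def tri(a,b):
    e1,d1=ray("side",a);e2,d2=ray("top",b)
    A=np.stack([d1,-d2],1);t=np.linalg.lstsq(A,e2-e1,rcond=None)[0]
    p,q=e1+d1*t[0],e2+d2*t[1];return (p+q)/2,np.linalg.norm(p-q)
def proj(n,P):
    c=C[n];R=Ro.from_euler("xyz",c["orientation"],degrees=True).as_matrix()
    v=(np.atleast_2d(P)-c["eye"])@R; v=v*[1,-1,-1]
    return cv2.projectPoints(v,np.zeros(3),np.zeros(3),c["camera_matrix"],c["dist_coeffs"])[0][:,0]
E
python3 - <<'E'
from h import *
np.set_printoptions(precision=1,suppress=True)
print("rest",atz("top",(215.2,183.9),0),atz("side",(229.2,224.2),0),tri((229.2,224.2),(215.2,183.9)))
print("bc",atz("top",(217.5,177.2),95),atz("side",(233.4,196),95))
print("lead",atz("top",(260.2,180.8),95),atz("side",(266.7,167),95))
print("tip",atz("top",(302.5,166.3),100),atz("side",(282.3,137.5),100),tri((282.3,137.5),(302.5,166.3)))
print("jar",atz("top",(227,227.2),0),atz("side",(273.1,240.9),0))
print("cup",atz("top",(190.1,221),0))
# board from color + depth
for n in("top","side"):
    im=cv2.imread(f"pics/{n}0.png");D=np.load(f"pics/{n}0.npy");h=cv2.cvtColor(im,cv2.COLOR_BGR2HSV)
    m=((h[...,0]>10)&(h[...,0]<24)&(h[...,1]>70)&(h[...,2]>90)).astype(np.uint8)
    k,l,st,ce=cv2.connectedComponentsWithStats(m)
    for i in range(1,k):
        if st[i,4]>300: print(n,st[i])
    r=(150,200,170,275) if n=="top" else (160,235,190,280)
    w=np.zeros_like(m);w[r[0]:r[1],r[2]:r[3]]=m[r[0]:r[1],r[2]:r[3]]
    ys,xs=np.nonzero(w)
    P=np.array([depthpt(n,(x,y),D[y,x]) for x,y in zip(xs,ys) if D[y,x]>0])
    print(n,len(P),"z med",np.median(P[:,2]))
    W=np.array([atz(n,(x,y),100) for x,y in zip(xs,ys)])[:,:2].astype(np.float32)
    if n=="side":
        W=W[[abs(depthpt(n,(x,y),D[y,x])[2]-100)<6 for x,y in zip(xs,ys)]]
    print(cv2.minAreaRect(W))
    mu=W.mean(0);u,s,v=np.linalg.svd(W-mu);print(mu,v[0])
E
```

```text
rest [453.1 258.5   0. ] [455.2 260.2  -0. ] (array([454.5, 259.2,  -1. ]), np.float64(2.602316238117682))
bc [449.1 245.8  95. ] [448.  248.6  95. ]
lead [438.4 149.4  95. ] [447.5 134.3  95. ]
tip [468.6  52.5 100. ] [478.4  33.5 100. ] (array([462.9,  56.3, 123.4]), np.float64(0.31447905233292117))
jar [343.8 230.7   0. ] [348.5 232.2   0. ]
cup [361.5 321.1   0. ]
top [ 173  166   90   27 1960]
top [214 208  26  27 363]
top [ 84 263  43  41 543]
top 1948 z med 100.3584034381118
((444.7815856933594, 244.25906372070312), (199.76849365234375, 51.88698959350586), 85.64348602294922)
[445.  244.7] [-0.1 -1. ]
side [ 193  165   83   63 1786]
side [261 208  28  22 499]
side [205 351  54  33 537]
side 2136 z med 99.60777047692989
((443.5504150390625, 245.23388671875), (200.2613525390625, 51.27220153808594), 85.52265167236328)
[443.9 250.9] [0.1 1. ]
```

```bash
python3 - <<'E'
import cv2
import numpy as np
t=cv2.imread("pics/top0.png");s=cv2.imread("pics/side0.png")
a=cv2.resize(t[140:185,285:345],(600,450),interpolation=cv2.INTER_CUBIC)
b=cv2.resize(s[115:175,255:305],(500,600),interpolation=cv2.INTER_CUBIC)
cv2.imwrite("pics/mt.png",cv2.convertScaleAbs(a,alpha=1.5));cv2.imwrite("pics/ms.png",cv2.convertScaleAbs(b,alpha=1.5))
a=cv2.resize(t[155:215,165:270],(787,450),interpolation=cv2.INTER_CUBIC)
cv2.imwrite("pics/rt.png",cv2.convertScaleAbs(a,alpha=1.8))
b=cv2.resize(s[160:265,180:285],(600,600),interpolation=cv2.INTER_CUBIC)
cv2.imwrite("pics/rs.png",cv2.convertScaleAbs(b,alpha=1.8))
E
```

```text
(no output)
```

View pics/mt.png

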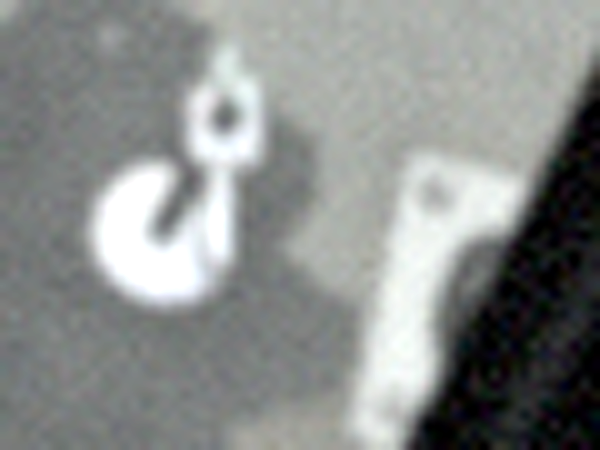

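View pics/ms.png

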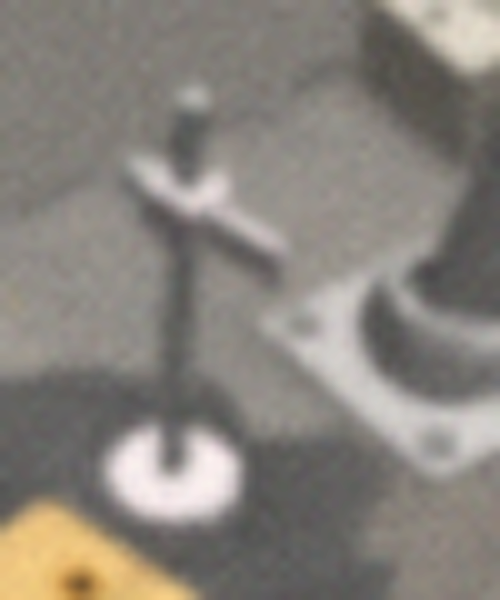

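View pics/rt.png

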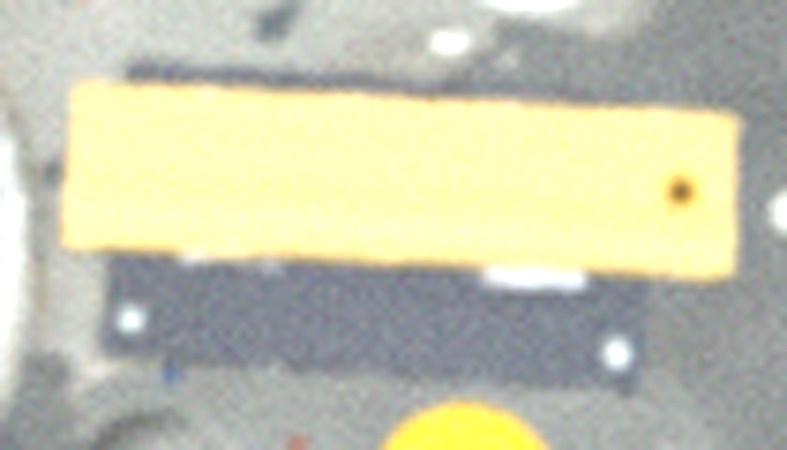

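View pics/rs.png

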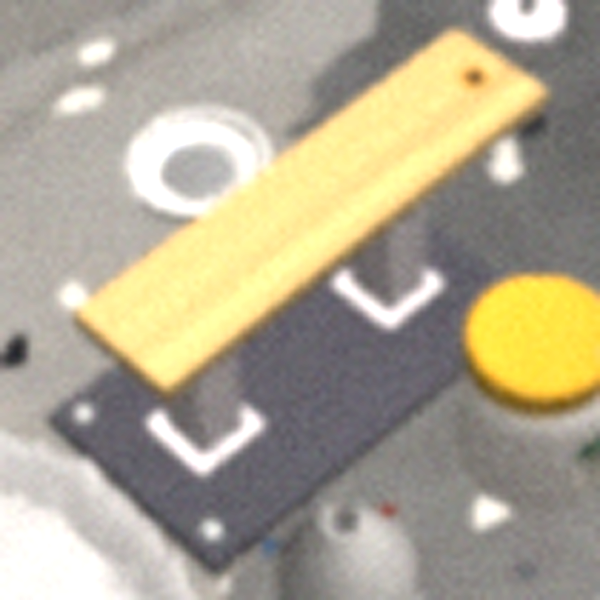

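```bash
python3 - <<'E'
from h import *
np.set_printoptions(precision=1,suppress=True)
f=450/60
T=lambda u,v:(165+(u+.5)/f-.5,155+(v+.5)/f-.5)
g=600/105
S=lambda u,v:(180+(u+.5)/g-.5,160+(v+.5)/g-.5)
for k,p in dict(BL=(105,352),BR=(637,390),TL=(128,65),s1=(130,320),s2=(617,354)).items(): print("top",k,atz("top",T(*p),8))
for k,p in dict(L=(52,418),B=(217,573),s0=(84,412),s1=(212,528)).items(): print("side",k,atz("side",S(*p),8))
a=lambda u,v:(285+(u+.5)/10-.5,140+(v+.5)/10-.5)
b=lambda u,v:(255+(u+.5)/10-.5,115+(v+.5)/10-.5)
print("foot",atz("top",a(165,232),5),atz("side",b(173,475),5))
print("posttop",atz("top",a(225,50),135),atz("side",b(195,98),135),tri(b(195,98),a(225,50)))
print("tip",atz("top",a(219,265),103),atz("side",b(280,258),100),tri(b(280,258),a(219,265)))
for n in("top","side"):
    D=np.load(f"pics/{n}0.npy")
    r=(150,172,298,312) if n=="top" else (122,145,263,288)
    for y in range(r[0],r[1]):
        for x in range(r[2],r[3]):
            if D[y,x]>0:
                P=depthpt(n,(x,y),D[y,x])
                if 85<P[2]<112 and 440<P[0]<530 and 0<P[1]<100: print(n,x,y,P)
E
```

```text
top BL [409.5 348.3   8. ]
top BR [392.4 174.1   8. ]
top TL [506.5 341.4   8. ]
top s1 [420.  340.2   8. ]
top s2 [404.5 180.4   8. ]
side L [505.2 340.4   8. ]
side B [407.  350.6   8. ]
side s0 [497.5 330.3   8. ]
side s1 [421.9 337.4   8. ]
foot [501.4  40.6   5. ] [502.3  38.6   5. ]
posttop [508.9  45.5 135. ] [499.4  41.8 135. ] (array([504. ,  43.6, 135.6]), np.float64(9.886504830815774))
tip [468.2  44.  103. ] [471.6  41.6 100. ] (array([468.9,  44.3, 103.1]), np.float64(1.5320451564682096))
top 304 150 [504.3  48.5 108.7]
top 305 150 [504.4  46.1 108. ]
top 306 150 [503.8  44.2 110.1]
top 303 151 [504.9  49.3  98.7]
top 304 151 [503.1  48.  104.8]
top 305 151 [501.4  46.6 110.4]
top 310 151 [502.3  34.6 106.5]
top 303 152 [502.2  49.6 100. ]
top 304 152 [499.8  48.6 108.1]
top 305 152 [500.1  46.1 106.7]
top 310 152 [500.3  34.5 105.3]
top 303 153 [499.7  49.8 100.3]
top 304 153 [497.6  48.7 107.5]
top 305 153 [497.3  46.6 108.5]
top 306 153 [496.7  44.6 110.5]
top 309 153 [496.7  37.7 109.8]
top 310 153 [497.   35.3 108.7]
top 303 154 [497.8  49.6  98.7]
top 305 154 [495.
[... 4704 characters left out ...]
  94.4]
side 277 140 [485.5  45.4  95.9]
side 278 140 [482.6  45.2  97.3]
side 279 140 [479.5  45.5  99.3]
side 280 140 [476.6  45.3 100.8]
side 281 140 [472.5  47.1 104.2]
side 282 140 [470.2  46.2 104.9]
side 283 140 [468.6  44.4 104.6]
side 273 141 [497.9  44.6  85.2]
side 274 141 [495.8  43.3  85.5]
side 278 141 [482.2  45.5  94.6]
side 279 141 [478.6  46.5  97.3]
side 280 141 [476.4  45.4  97.7]
side 281 141 [473.4  45.5  99.5]
side 282 141 [469.5  47.  102.7]
side 283 141 [468.9  43.4 100.6]
side 280 142 [477.1  44.1  93.2]
side 281 142 [472.8  46.   97. ]
side 282 142 [470.6  45.   97.5]
side 283 142 [466.2  47.2 101.5]
side 282 143 [468.8  47.3  96.8]
side 283 143 [468.   44.1  95.2]
```

```bash
python3 - <<'E'
from h import *
np.set_printoptions(precision=3,suppress=True,linewidth=200)
G={}
for n in("top","side"):
    D=np.load(f"pics/{n}0.npy")
    xs,ys=np.meshgrid(np.arange(0,512,2),np.arange(0,384,2));c=C[n]
    q=cv2.undistortPoints(np.stack([xs.ravel(),ys.ravel()],1)[:,None].astype(float),c["camera_matrix"],c["dist_coeffs"])[:,0]
    d=D[ys.ravel(),xs.ravel()]
    R=Ro.from_euler("xyz",c["orientation"],degrees=True).as_matrix()
    P=c["eye"]+(np.c_[q[:,0],-q[:,1],-np.ones(len(q))]*d[:,None])@R.T
    P=P[(d>0)&(P[:,2]>110)]
    print(n)
    for p in P:
        k=(int(p[0]//100),int(p[1]//100)); G.setdefault(k,[]).append(p[2])
for k in sorted(G):
    z=np.array(G[k])
    if len(z)>3 and k[0]<10: print(k,len(z),"z",int(z.min()),int(z.max()),end=" ; ")
print()
im=cv2.imread("pics/top0.png");h=cv2.cvtColor(im,cv2.COLOR_BGR2HSV)
for n in("top","side"):
    im=cv2.imread(f"pics/{n}0.png");h=cv2.cvtColor(im,cv2.COLOR_BGR2HSV);D=np.load(f"pics/{n}0.npy")
    m=((h[...,0]>10)&(h[...,0]<24)&(h[...,1]>70)&(h[...,2]>90))
    r=(160,200,170,275) if n=="top" else (160,235,190,280)
    ys,xs=np.nonzero(m[r[0]:r[1],r[2]:r[3]]);ys+=r[0];xs+=r[2]
    k=[abs(depthpt(n,(x,y),D[y,x])[2]-100)<6 for x,y in zip(xs,ys)]
    W=np.array([atz(n,(x,y),100)[:2] for x,y in zip(xs[k],ys[k])])
    v=np.linalg.svd(W-W.mean(0))[2][0];print(n,v/np.sign(v[1]),np.degrees(np.arctan(v[0]/v[1])))
E
```

```text
top
side
(-1, 0) 302 z 110 258 ; (0, -1) 236 z 112 366 ; (0, 0) 1248 z 110 366 ; (1, -3) 168 z 372 447 ; (1, -2) 549 z 371 455 ; (1, -1) 140 z 370 415 ; (1, 6) 42 z 133 155 ; (2, -2) 221 z 424 511 ; (2, -1) 2554 z 371 634 ; (2, 0) 2764 z 371 616 ; (2, 1) 876 z 364 540 ; (2, 2) 16 z 110 137 ; (2, 3) 127 z 110 147 ; (2, 4) 68 z 110 147 ; (2, 5) 287 z 110 173 ; (2, 6) 518 z 110 179 ; (3, -3) 4 z 110 117 ; (3, -2) 6 z 246 283 ; (3, -1) 326 z 195 676 ; (3, 0) 5890 z 546 728 ; (3, 1) 393 z 454 661 ; (3, 4) 67 z 110 159 ; (3, 5) 85 z 111 170 ; (3, 6) 90 z 119 167 ; (4, -3) 7 z 110 123 ; (4, -1) 145 z 112 251 ; (4, 0) 9 z 114 136 ; (4, 4) 282 z 110 160 ; (4, 5) 286 z 110 160 ; (4, 6) 147 z 145 210 ; (4, 7) 111 z 144 208 ; (5, -5) 14 z 110 164 ; (5, -4) 338 z 110 311 ; (5, -3) 661 z 110 442 ; (5, -2) 1283 z 110 496 ; (5, -1) 1038 z 212 484 ; (5, 0) 258 z 110 484 ; (5, 3) 1719 z 111 423 ; (5, 4) 471 z 335 422 ; (5, 6) 738 z 110 218 ; (5, 7) 6 z 146 149 ; (6, -2) 263 z 110 478 ; (6, -1) 1159 z 110 478 ; (6, 0) 2436 z 110 481 ; (6, 1) 2506 z 110 427 ; (6, 2) 1250 z 110 441 ; (6, 3) 306 z 111 422 ; (6, 4) 678 z 110 423 ; (6, 6) 722 z 111 219 ; (7, 2) 967 z 110 453 ; (7, 3) 1834 z 110 480 ; (7, 4) 2598 z 110 489 ; (7, 5) 846 z 110 321 ; (7, 6) 503 z 110 248 ; (8, 6) 163 z 111 226 ; (8, 7) 34 z 124 184 ; 
top [0.073 0.997] 4.161192044434895
side [0.077 0.997] 4.4148028878147745
```

```bash
cat > fit.py <<'E'
from h import *
from scipy.optimize import least_squares
s=env.observe();q0=s["joint_pos"]
t0=s["time"]
rng=np.random.default_rng(0);Q=[];Ps=[];Rs=[]
while len(Q)<150:
    r=rng.uniform(420,800);a=np.radians(rng.uniform(-110,80));p=[r*np.cos(a),r*np.sin(a),rng.uniform(50,450)]
    o=[-90+rng.uniform(-30,30),rng.uniform(-30,30),rng.uniform(-180,180)]
    try:q=env.ik(p,o)
    except Exception as e: q=None
    if q is None: continue
    Q.append(q);Ps.append(p);Rs.append(Ro.from_euler("xyz",o,degrees=True).as_matrix())
print("time used",env.observe()["time"]-t0)
Q=np.radians(np.array(Q));Ps=np.array(Ps);Rs=np.array(Rs)
np.savez("ik.npz",Q=Q,P=Ps,R=Rs)
print(np.degrees(Q[:5]).round(1),Ps[:5].round(0)); print(np.degrees(Q.min(0)),np.degrees(Q.max(0)))
E
python3 fit.py
```

```text
time used 0.0
[[ 67.3  60.8   5.9  87.1 -52.3  52.4 -95.6]
 [-16.5  59.1 -71.9  83.9  73.8 104.7  85.3]
 [108.6  35.  -24.5  89.6  45.9  40.5  78.6]
 [ 52.5  71.4 -72.1 129.9 104.   82.6 -23.7]
 [ 47.   52.7 -17.1  90.5   2.6  32.3 -33.5]] [[ 344. -566.   66.]
 [ 571.  311.  267.]
 [-176. -725.  342.]
 [ 464. -264.   61.]
 [ 551. -402.  104.]]
[ -90.74079298   13.05535326  -75.63284719    7.7261813   -53.7301398
    2.45477197 -150.89161427] [149.7552236   88.78703922  74.52584746 145.25763673 129.82642648
 116.90233603 134.83902172]
```

```bash
cat > fit2.py <<'E'
from h import *
from scipy.optimize import least_squares
d=np.load("ik.npz");Q,P,R=d["Q"],d["P"],d["R"]
def chain(W,Q):
    out=[];A=Ro.identity(len(Q))
    for i in range(7):
        A=A*Ro.from_rotvec(Q[:,i:i+1]*W[i]); out.append(A)
    return out
def res(x):
    W=x[:21].reshape(7,3);W=W/np.linalg.norm(W,axis=1)[:,None]
    A=chain(W,Q)[-1]*Ro.from_rotvec(x[21:24])
    return (A.as_matrix()-R).ravel()
rng=np.random.default_rng(1);best=None
for k in range(150):
    x=rng.normal(size=24);x[:3]=[0,0,-1]
    r=least_squares(res,x,max_nfev=80)
    if best is None or r.cost<best.cost: best=r;print(k,r.cost)
    if best.cost<1e-2:break
r=least_squares(res,best.x);x=r.x
W=x[:21].reshape(7,3);W=W/np.linalg.norm(W,axis=1)[:,None]
A=chain(W,Q)
cols=[np.tile(np.eye(3),(len(Q),1,1))]+[a.as_matrix() for a in A]
M=np.concatenate(cols,2).reshape(-1,24)
s,_,rk,_=np.linalg.lstsq(M,P.ravel(),rcond=1e-6)
print("cost",r.cost,"rms",np.sqrt(np.mean((M@s-P.ravel())**2)),rk)
np.set_printoptions(precision=2,suppress=True)
print(W);print(s.reshape(8,3))
np.savez("kin.npz",W=W,a=s.reshape(8,3),r0=x[21:24])
E
python3 fit2.py
```

```text
0 234.50594711877616
1 3.305854822245497e-20
cost 3.305854822245497e-20 rms 6.308871302490895e-09 17
[[-0.  0. -1.]
 [ 0.  1. -0.]
 [-0. -0. -1.]
 [ 0.  1. -0.]
 [-0. -0. -1.]
 [-0.  1. -0.]
 [-0. -0. -1.]]
[[ -0.     0.   173.45]
 [  0.    -9.4  173.45]
 [ -0.    -9.4  281.7 ]
 [ -0.   -13.45 281.7 ]
 [  0.   -13.45 172.4 ]
 [  0.    -0.18 172.4 ]
 [ -0.    -0.18 161.25]
 [ -0.    -0.   161.25]]
```

```bash
cat > cloud.py <<'E'
from h import *
L=[]
for n in("top","side"):
    D=np.load(f"pics/{n}0.npy")
    xs,ys=np.meshgrid(np.arange(0,512,2),np.arange(0,384,2));c=C[n]
    q=cv2.undistortPoints(np.stack([xs.ravel(),ys.ravel()],1)[:,None].astype(float),c["camera_matrix"],c["dist_coeffs"])[:,0]
    d=D[ys.ravel(),xs.ravel()]
    R=Ro.from_euler("xyz",c["orientation"],degrees=True).as_matrix()
    P=c["eye"]+(np.c_[q[:,0],-q[:,1],-np.ones(len(q))]*d[:,None])@R.T
    P=P[(d>0)&(P[:,2]>12)];L.append(P)
np.save("cloud.npy",np.concatenate(L))
P=np.concatenate(L)
m=P[(P[:,0]>100)&(P[:,0]<450)&(P[:,1]>-320)&(P[:,1]<220)&(P[:,2]>360)]
c=np.median(m,0)
for _ in range(10):
    v=np.linalg.svd(m-c,full_matrices=False)[2][2]; e=(m-c)@v; k=abs(e)<15
    c=m[k].mean(0); mm=m[k]; v=np.linalg.svd(mm-c,full_matrices=False)[2][2]
np.set_printoptions(precision=2,suppress=True)
e=(m-c)@v
print(c,v,k.mean(),np.percentile(e,[0,2,50,98,100]))
print("extents",m.min(0),m.max(0))
# in-plane
y=np.cross(v,[0,0,1]);y/=np.linalg.norm(y);z=np.cross(y,v);
a=(m-c)@y;b=(m-c)@z
h=cv2.minAreaRect(np.c_[a,b][k].astype(np.float32));print(y,z,h,[c+p[0]*y+p[1]*z for p in cv2.boxPoints(h)])
rb=P[(abs(P[:,0])<130)&(abs(P[:,1])<130)]; print("base pts",rb.min(0),rb.max(0))
E
python3 cloud.py
```

```text
[287.74  22.49 563.63] [-0.91  0.25  0.34] 0.9522498369683357 [-30.74 -22.22   0.77   2.5    4.04]
extents [ 139.45 -270.08  364.76] [394.34 129.59 728.82]
[ 0.27  0.96 -0.  ] [ 0.33 -0.09  0.94] ((-112.92255401611328, -12.7711181640625), (382.8758850097656, 415.122802734375), 89.69439697265625) [array([ 134.45, -268.52,  372.76]), array([245.33, 131.52, 370.68]), array([371.9 ,  98.31, 730.5 ]), array([ 261.02, -301.73,  732.58])]
base pts [-101.17 -101.55   12.01] [103.68 103.87 366.37]
```

```bash
python3 - <<'E'
from h import *
d=np.load("kin.npz");W,a,r0=d["W"],d["a"],d["r0"]
def fk(q):
    q=np.radians(q);A=Ro.identity();p=a[0].copy();o=[p]
    for i in range(7):
        A=A*Ro.from_rotvec(W[i]*q[i]);p=p+A.apply(a[i+1]);o.append(p)
    return o
np.set_printoptions(precision=0,suppress=True)
print(np.array(fk(env.observe()["joint_pos"])))
yaw=0
for y in (-5.6,174.4):
  for x in (67,-30):
    p=[450.5+.0976*x,256+.9952*x,85]
    print(y,x,p,env.ik(p,[-90,0,y]))
E
```

```text
[[  -0.    0.  173.]
 [  -9.   -3.  347.]
 [  40. -176.  564.]
 [  86. -351.  780.]
 [ 148. -471.  672.]
 [ 222. -584.  565.]
 [ 222. -584.  404.]
 [ 222. -584.  242.]]
-5.6 67 [457.0392, 322.6784, 85] [-49.  49.  15. 109. -27.  25. -20.]
-5.6 -30 [447.572, 226.144, 85] [-37.  46.   8. 118. -21.  17. -17.]
174.4 67 [457.0392, 322.6784, 85] [ -4.  68. -72. 106.  72.  68.  71.]
174.4 -30 [447.572, 226.144, 85] [  5.  65. -72. 116.  74.  64.  71.]
```

```bash
cat > k.py <<'E'
from h import *
d=np.load("kin.npz");W,a,r0=d["W"],d["a"],d["r0"]
cl=np.load("cloud.npy"); cl=cl[~((abs(cl[:,0])<130)&(abs(cl[:,1])<130))]
# panel extended to a=-470 & thickness
c=np.array([287.74,22.49,563.63]);v=np.array([-.91,.25,.34]);y=np.array([.265,.964,0]);z=np.cross(y,v)
ext=np.array([c+s*y+t*z-u*v for s in range(-470,96,15) for t in range(-205,180,15) for u in (0,20,40,60)])
obs=np.concatenate([cl,ext])
def fk(q):
    q=np.radians(q);A=Ro.identity();p=a[0].copy();o=[p]
    for i in range(7):
        A=A*Ro.from_rotvec(W[i]*q[i]);p=p+A.apply(a[i+1]);o.append(p)
    return np.array(o),A
def clear(q,verbose=False):
    o,_=fk(q);names=["upper","fore","wrist-tool"]
    segs=[(o[1],o[3]),(o[3],o[5]),(o[5],o[5]+(o[7]-o[5])*.85)]
    out=[]
    for s,e in segs:
        t=np.clip((obs-s)@(e-s)/((e-s)@(e-s)),0,1)
        D=np.linalg.norm(obs-s-t[:,None]*(e-s),axis=1);i=D.argmin();out.append((D[i],obs[i]))
    return out
def path(qa,qb,n=15):
    qa,qb=np.array(qa),np.array(qb)
    R=[clear(qa+(qb-qa)*s) for s in np.linspace(0,1,n)]
    for j in range(3):
        i=min(range(n),key=lambda i:R[i][j][0]);print(" seg",j,"min %.0f at %d/%d"%(R[i][j][0],i,n-1),R[i][j][1].round(0))
E
python3 - <<'E'
from k import *
np.set_printoptions(precision=0,suppress=True)
q0=env.observe()["joint_pos"]
v1=np.array([q0[0],0,0,60,0,5,0.]);v2=np.array([-45,0,0,60,0,5,0.])
for x in (47,-50):
  for zz in (85,180):
    p=[450.5+.0976*x,256+.9952*x,zz];q=env.ik(p,[-90,0,-5.6]);print(x,zz,q)
    for r in clear(q): print("  %.0f"%r[0],r[1])
    if x==47 and zz==180: qh=q
print("A");path(q0,v1);print("B");path(v1,v2);print("C");path(v2,qh)
E
```

```text
47 85 [-46.  49.  13. 111. -26.  23. -19.]
  128 [293. 110. 519.]
  108 [561. 324. 412.]
  31 [456. 311. 104.]
47 180 [-27.  39. -18. 107.  19.  37. -63.]
  70 [366.  90. 729.]
  70 [367.  93. 727.]
  108 [561. 324. 412.]
-50 85 [-34.  46.   7. 120. -19.  15. -16.]
  82 [330. 103. 622.]
  104 [354.  99. 674.]
  30 [452. 209. 104.]
-50 180 [-19.  36. -18. 116.  21.  31. -57.]
  68 [356.  61. 725.]
  19 [365.  93. 721.]
  125 [452. 209. 104.]
A
 seg 0 min 163 at 0/14 [ 235. -388.  724.]
 seg 1 min 52 at 0/14 [ 194. -439.  653.]
 seg 2 min 116 at 5/14 [ 219. -446.  724.]
B
 seg 0 min 193 at 14/14 [191. -65. 370.]
 seg 1 min 324 at 8/14 [314. -99. 724.]
 seg 2 min 359 at 10/14 [351.  29. 728.]
C
 seg 0 min 70 at 14/14 [366.  90. 729.]
 seg 1 min 70 at 14/14 [367.  93. 727.]
 seg 2 min 31 at 10/14 [586. 413. 418.]
```

```bash
cat >> k.py <<'E'
from scipy.optimize import least_squares
LO=np.array([-172.22,-26.19,-84.43,7.71,-57.33,2.42,-152.13])+3;HI=np.array([172.22,119.32,86.54,146.69,237.33,119.75,152.13])-3
def myik(p,o,q1,seed):
    Rt=Ro.from_euler("xyz",o,degrees=True);R0=Ro.from_rotvec(r0)
    def f(x):
        oo,A=fk(np.r_[q1,x]);return np.r_[(oo[-1]-p)/5,((A*R0).inv()*Rt).as_rotvec()*60]
    r=least_squares(f,np.clip(seed[1:],LO[1:],HI[1:]),bounds=(LO[1:],HI[1:]))
    return np.r_[q1,r.x] if r.cost<1e-6 else None
def pt(x,z,y=0,C0=(450.5,256),th=5.6):
    t=np.radians(th);return np.array([C0[0]+np.sin(t)*x-np.cos(t)*y,C0[1]+np.cos(t)*x+np.sin(t)*y,z])
E
python3 - <<'E'
from k import *
np.set_printoptions(precision=1,suppress=True)
seed=np.array([-46,49,13,111,-26,23,-19.])
for x,z in((45,200),(45,85),(-52,85)):
  for q1 in (-40,-48,-55,-62,-70,-80):
    q=myik(pt(x,z),[-90,0,-5.6],q1,seed)
    if q is not None: print(x,z,q,[int(r[0]) for r in clear(q)], clear(q)[1][1].round(0))
E
```

```text
45 200 [-40.   36.8   2.8 106.6  -2.8  36.7 -41.2] [138, 131, 108] [362.  95. 711.]
45 200 [-48.   37.9  16.2 107.  -16.3  37.4 -27.6] [164, 152, 108] [563. 326. 417.]
45 200 [-55.   40.   28.6 107.3 -28.6  39.9 -15.2] [175, 152, 108] [563. 326. 417.]
45 200 [-62.   43.8  42.4 107.7 -41.3  45.1  -2.4] [180, 152, 108] [563. 326. 417.]
45 85 [-40.   47.6   2.8 110.8  -5.7  21.7 -38.4] [103, 108, 30] [561. 324. 412.]
45 85 [-48.   49.1  16.6 111.2 -31.8  24.2 -13.1] [133, 108, 30] [561. 324. 412.]
45 85 [-55.   51.8  29.5 111.6 -50.2  30.2   4.6] [154, 108, 30] [561. 324. 412.]
-52 85 [-40.   47.2  16.6 120.6 -42.7  18.    7.2] [105, 128, 30] [347. 101. 591.]
```

```bash
python3 - <<'E'
from k import *
q0=env.observe()["joint_pos"]
h=myik(pt(45,200),[-90,0,-5.6],-48,np.array([-46,49,13,111,-26,23,-19.]))
print(h.round(2))
v1=np.array([q0[0],0,0,60,0,5,-12.]);v2=np.array([h[0],0,h[2],60,h[4],5,h[6]])
m=h.copy();m[1]=5;m[3]=125;m[5]=60
for n,(A,B) in dict(A=(q0,v1),B=(v1,v2),C=(v2,m),D=(m,h),E=(v1,m)).items(): print(n);path(A,B,25)
np.save("wp.npy",[v1,m,h])
E
```

```text
[-48.    37.85  16.17 106.99 -16.34  37.41 -27.6 ]
A
 seg 0 min 163 at 0/24 [ 235. -388.  724.]
 seg 1 min 52 at 0/24 [ 194. -439.  653.]
 seg 2 min 115 at 8/24 [ 219. -446.  724.]
B
 seg 0 min 193 at 24/24 [191. -65. 370.]
 seg 1 min 322 at 16/24 [318. -84. 724.]
 seg 2 min 358 at 20/24 [352.  33. 728.]
C
 seg 0 min 191 at 24/24 [195. -51. 370.]
 seg 1 min 71 at 24/24 [342.  99. 659.]
 seg 2 min 56 at 24/24 [256. 124. 408.]
D
 seg 0 min 165 at 24/24 [305.  94. 563.]
 seg 1 min 68 at 2/24 [342.  99. 659.]
 seg 2 min 55 at 1/24 [256. 124. 408.]
E
 seg 0 min 191 at 24/24 [195. -51. 370.]
 seg 1 min 20 at 20/24 [356.  49. 728.]
 seg 2 min 0 at 21/24 [339.  91. 653.]
```

```bash
python3 - <<'E'
from k import *
q0=env.observe()["joint_pos"];v1,_,h=np.load("wp.npy")
m=myik(pt(30,470),[-90,0,-5.6],-50,h)
print(m.round(1))
v2=np.array([-50,0,m[2],60,m[4],5,m[6]])
v2b=np.array([-55,-5,m[2],105,m[4],30,m[6]])
for n,(A,B) in dict(B=(v1,v2),C=(v2,m),C2=(v2,v2b),C3=(v2b,m),D=(m,h)).items(): print(n);path(A,B,25)
np.save("wp.npy",[v1,v2,m,h])
E
```

```text
[-50.   21.5  20.4  83.6  -7.5  76.2 -34.7]
B
 seg 0 min 193 at 24/24 [191. -65. 370.]
 seg 1 min 321 at 17/24 [318. -84. 724.]
 seg 2 min 358 at 20/24 [352.  33. 728.]
C
 seg 0 min 185 at 24/24 [199. -36. 370.]
 seg 1 min 168 at 24/24 [367.  93. 727.]
 seg 2 min 152 at 23/24 [563. 323. 417.]
C2
 seg 0 min 193 at 0/24 [191. -65. 370.]
 seg 1 min 148 at 24/24 [366.  90. 729.]
 seg 2 min 99 at 24/24 [367.  93. 727.]
C3
 seg 0 min 185 at 24/24 [199. -36. 370.]
 seg 1 min 143 at 5/24 [366.  90. 729.]
 seg 2 min 99 at 0/24 [367.  93. 727.]
D
 seg 0 min 165 at 24/24 [305.  94. 563.]
 seg 1 min 153 at 24/24 [563. 326. 417.]
 seg 2 min 96 at 13/24 [561. 324. 412.]
```

```bash
python3 - <<'E'
from h import *
for q in np.load("wp.npy"):
    env.move_j(list(q)); s=env.observe(); print(s["time"],s["tcp_pos"].round(1),s["force"].round(1))
for n in("side","top"):
    p,d=viewer.grab_frame(n);cv2.imwrite(f"pics/{n}1.png",p[:,:,::-1]);np.save(f"pics/{n}1.npy",d)
print(env.observe()["time"])
E
```

```text
4.1833 [ 147.7 -574.9 1218. ] [-0.4 -0.1  0.1]
7.3667 [ 539.8  258.7 1219.4] [ 0.2  1.2 -0.3]
9.9917 [453.7 285.9 470.5] [ 0.1  0.  -0.2]
11.0417 [456.  301.5 201.1] [-0.1 -0.1  0.7]
11.1417
```

View pics/side1.png

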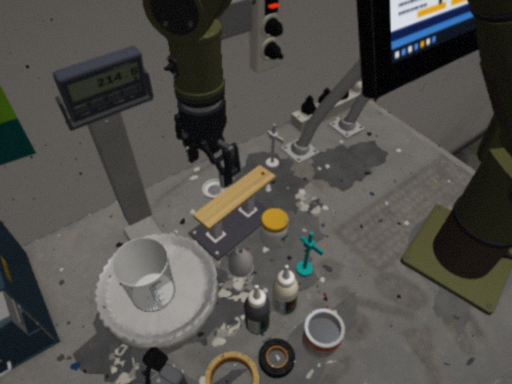

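View pics/top1.png

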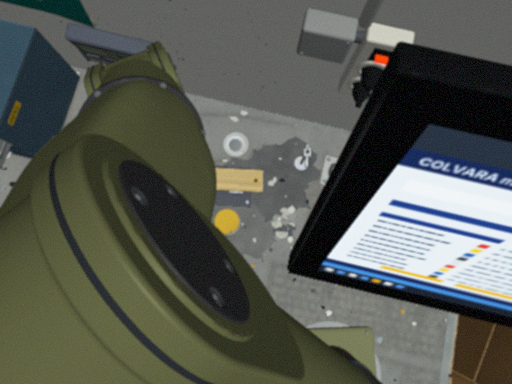

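```bash
python3 - <<'E'
from k import *
print(env.move_l(list(pt(45,84)),rot=[-90,0,-5.6],vel=120,max_force=10))
s=env.observe(); print(s["time"],s["tcp_pos"].round(1),s["joint_pos"].round(1),s["force"].round(1),[int(r[0]) for r in clear(s["joint_pos"])])
E
```

```text
False
12.2583 [455.4 301.   84.6] [-44.3  48.2  10.1 111.  -20.1  22.4 -24.4] [-0.3 -0.1  0.5] [119, 108, 30]
```

```bash
python3 - <<'E'
from k import *
env.close_gripper(35)
s=env.observe(); print(s["time"],s["tcp_pos"].round(1),s["opening"],s["force"].round(1),s["wrist_torque"].round(2))
p,d=viewer.grab_frame("side");cv2.imwrite("pics/side2.png",cv2.resize(p[100:280,140:380,::-1],(800,600),interpolation=cv2.INTER_CUBIC));np.save("pics/side2.npy",d);cv2.imwrite("pics/side2f.png",p[:,:,::-1])
p,d=viewer.grab_frame("top");cv2.imwrite("pics/top2f.png",p[:,:,::-1]);np.save("pics/top2f.npy",d)
E
```

```text
12.6917 [454.9 301.1  84.7] 49.4289808584975 [-0.7  0.4  6.2] [ 0.    0.28 -0.14]
```

View pics/side2.png

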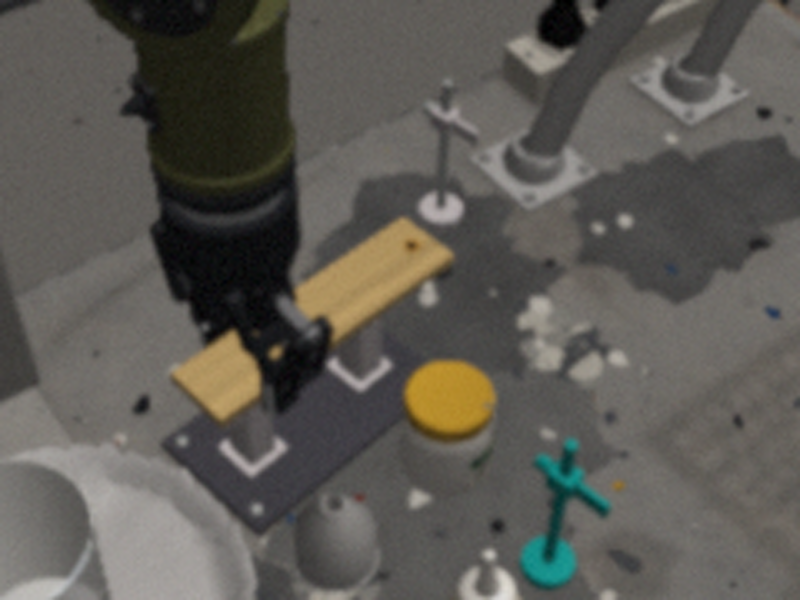

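View pics/top2f.png

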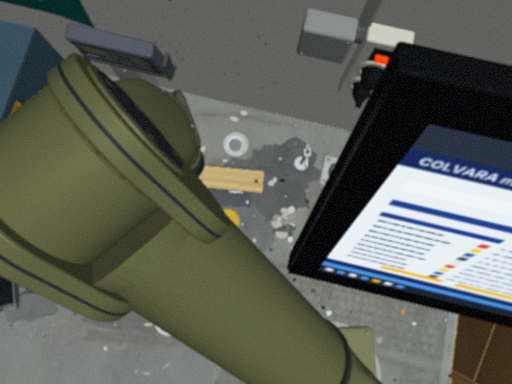

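```bash
cat > lead.py <<'E'
from k import *
def board(n,im,D):
    h=cv2.cvtColor(im,cv2.COLOR_BGR2HSV)
    m=((h[...,0]>10)&(h[...,0]<24)&(h[...,1]>70)&(h[...,2]>90))
    r=(150,200,170,345) if n=="top" else (130,240,185,310)
    ys,xs=np.nonzero(m[r[0]:r[1],r[2]:r[3]]);ys+=r[0];xs+=r[2]
    k=np.array([abs(depthpt(n,(x,y),D[y,x])[2]-100)<6 for x,y in zip(xs,ys)])
    W=np.array([atz(n,(x,y),100)[:2] for x,y in zip(xs[k],ys[k])])
    t=np.radians(5.6);ex=np.array([np.sin(t),np.cos(t)]);ey=np.array([-np.cos(t),np.sin(t)])
    rel=W-[450.5,256];X,Y=rel@ex,rel@ey
    tip=(np.array([468.3,44.3])-[450.5,256]);
    # per row in Y bins, min X ; per X bins, Y mid
    e=[X[(Y>b)&(Y<b+6)].min() for b in range(-18,18,6) if ((Y>b)&(Y<b+6)).sum()>5]
    ym=[(x0,round((Y[(X>x0)&(X<x0+15)].min()+Y[(X>x0)&(X<x0+15)].max())/2,1),round(np.ptp(Y[(X>x0)&(X<x0+15)]),1)) for x0 in np.arange(X.min()+8,X.max()-15,15)]
    print(n,"minX",np.round(e,1),"tipX",tip@ex,"tipY",tip@ey);print("   mid,width",[tuple(float(v) for v in u) for u in ym])
E
python3 - <<'E'
from lead import *
for n,f,d in(("side","pics/side0.png","pics/side0.npy"),("top","pics/top0.png","pics/top0.npy"),("side","pics/side2f.png","pics/side2.npy"),("top","pics/top2f.png","pics/top2f.npy")): board(n,cv2.imread(f),np.load(d))
S=lambda u,v:(140+(u+.5)*.3-.5,100+(v+.5)*.3-.5)
for p in((405,217),(455,257),(411,244)): print(atz("side",S(*p),100))
E
```

```text
side minX [-110.8 -111.  -110.4 -111.3 -111.6 -110.9] tipX -208.95266496044079 tipY -38.37334759868855
   mid,width [(-103.81400873760492, 3.7, 49.9), (-88.81400873760492, 4.7, 51.1), (-73.81400873760492, 4.7, 50.2), (-58.81400873760492, 4.6, 50.5), (-43.81400873760492, 5.4, 50.7), (-28.814008737604922, 5.6, 50.4), (-13.814008737604922, 5.7, 50.3), (1.1859912623950777, 6.1, 50.4), (16.185991262395078, 6.6, 50.6), (31.185991262395078, 6.7, 50.2), (46.18599126239508, 7.1, 49.6), (61.18599126239508, 7.4, 50.8)]
top minX [-110.2 -110.6 -110.9 -111.4 -111.7 -112.1] tipX -208.95266496044079 tipY -38.37334759868855
   mid,width [(-104.56056961157735, 2.7, 49.3), (-89.56056961157735, 3.7, 49.3), (-74.56056961157735, 3.7, 49.9), (-59.56056961157735, 2.5, 47.0), (-44.56056961157735, 4.6, 49.2), (-29.56056961157735, 4.8, 50.2), (-14.56056961157735, 4.7, 49.2), (0.43943038842265025, 5.7, 49.4), (15.43943038842265, 5.7, 47.1), (30.43943038842265, 5.5, 49.2), (45.43943038842265, 6.7, 49.3), (60.43943038842265, 7.8, 49.1)]Traceback (most recent call last):
  File "<stdin>", line 2, in <module>
  File "lead.py", line 14, in board
    ym=[(x0,round((Y[(X>x0)&(X<x0+15)].min()+Y[(X>x0)&(X<x0+15)].max())/2,1),round(np.ptp(Y[(X>x0)&(X<x0+15)]),1)) for x0 in np.arange(X.min()+8,X.max()-15,15)]
                   ~~~~~~~~~~~~~~~~~~~~~~~^^
    return umr_minimum(a, axis, None, out, keepdims, initial, where)
ValueError: zero-size array to reduction operation minimum which has no identity
```

```bash
sed -i 's/for x0 in np.arange(X.min()+8,X.max()-15,15)\]/for x0 in np.arange(X.min()+8,X.max()-15,15) if ((X>x0)\&(X<x0+15)).sum()>5]/' lead.py; python3 - <<'E'
from lead import *
for n,f,d in(("side","pics/side2f.png","pics/side2.npy"),("top","pics/top2f.png","pics/top2f.npy")): board(n,cv2.imread(f),np.load(d))
S=lambda u,v:(140+(u+.5)*.3-.5,100+(v+.5)*.3-.5)
E
```

```text
side minX [-112.4 -111.7 -112.  -111.3 -112.2 -110.9] tipX -208.95266496044079 tipY -38.37334759868855
   mid,width [(-104.40477519417321, 5.6, 50.4), (-89.40477519417321, 6.1, 52.5), (-74.40477519417321, 5.2, 51.2), (-59.40477519417321, 4.9, 51.7), (-44.40477519417321, 3.9, 50.8), (-29.40477519417321, 3.6, 50.6), (-14.404775194173212, 5.3, 47.2), (15.595224805826788, 8.0, 4.0), (30.59522480582679, -7.6, 36.3), (45.59522480582679, 0.2, 52.9), (60.59522480582679, 1.0, 51.3)]
top minX [-112.4 -112.9 -113.2 -111.4 -111.7 -112.1] tipX -208.95266496044079 tipY -38.37334759868855
   mid,width [(-105.17312624346425, 4.9, 49.1), (-90.17312624346425, 3.7, 49.1), (-75.17312624346425, 3.6, 50.1), (-60.17312624346425, 2.4, 47.2), (-45.17312624346425, 2.4, 49.1), (-30.173126243464253, 2.4, 50.3), (-15.173126243464253, 2.3, 49.4), (-0.1731262434642531, 1.1, 48.8), (14.826873756535747, -0.6, 43.9)]
```

```bash
python3 - <<'E'
from lead import *
print(env.move_l(list(pt(45-91,84)),rot=[-90,0,-3.8],vel=50,max_force=25))
s=env.observe(); print(s["time"],s["tcp_pos"].round(1),s["joint_pos"].round(1),s["opening"],s["force"].round(1),[int(r[0]) for r in clear(s["joint_pos"])])
for n in("side","top"):
    p,d=viewer.grab_frame(n);im=p[:,:,::-1].copy();board(n,im,d);cv2.imwrite(f"pics/{n}3.png",cv2.resize(im[100:280,140:380],(800,600),interpolation=cv2.INTER_CUBIC))
E
```

```text
False
14.7583 [447.2 211.5  84.7] [-34.4  46.    6.2 119.7 -17.7  14.9 -16.8] 49.45689036264354 [0.8 3.9 6.7] [81, 105, 29]
side minX [-201.9 -200.9 -201.7 -200.8 -201.5 -202.3] tipX -208.95266496044079 tipY -38.37334759868855
   mid,width [(-194.30160390847794, -0.1, 51.6), (-179.30160390847794, 0.7, 52.3), (-164.30160390847794, 0.3, 52.1), (-149.30160390847794, 0.2, 51.4), (-134.30160390847794, 0.2, 50.5), (-119.30160390847794, 3.4, 43.1), (-74.30160390847794, -8.2, 33.8), (-59.301603908477944, -7.0, 41.1), (-44.301603908477944, -1.5, 51.7), (-29.301603908477944, 0.8, 51.1)]Traceback (most recent call last):
  File "<stdin>", line 5, in <module>
  File "lead.py", line 8, in board
    W=np.array([atz(n,(x,y),100)[:2] for x,y in zip(xs[k],ys[k])])
                                                    ~~^^^
IndexError: arrays used as indices must be of integer (or boolean) type
```

View pics/side3.png

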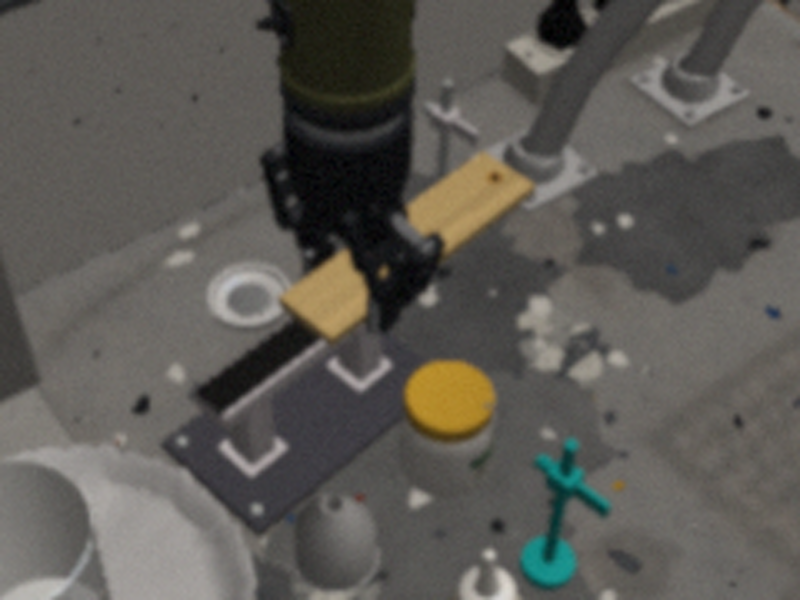

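```bash
python3 - <<'E'
from lead import *
print(env.move_l(list(pt(45-98.5,84)),rot=[-90,0,-3.8],vel=30,max_force=25))
env.dwell(.4)
s=env.observe(); print(s["time"],s["tcp_pos"].round(1),s["opening"],s["force"].round(1),abs(s["qvel"]).max())
p,d=viewer.grab_frame("side");im=p[:,:,::-1].copy();board("side",im,d)
cv2.imwrite("pics/side4.png",cv2.resize(im[100:280,140:380],(800,600),interpolation=cv2.INTER_CUBIC));cv2.imwrite("pics/side4f.png",im)
S=lambda u,v:(140+(u+.5)*.3-.5,100+(v+.5)*.3-.5)
t=np.radians(5.6);ex=np.array([np.sin(t),np.cos(t)]);ey=np.array([-np.cos(t),np.sin(t)])
for q in ((195,393),(228,417)):
    w=atz("side",S(*q),90)[:2]-[450.5,256];print("rail end",w@ex,w@ey)
p,d=viewer.grab_frame("top");cv2.imwrite("pics/top4.png",cv2.resize(p[130:200,250:340,::-1],(770,600),interpolation=cv2.INTER_CUBIC))
for t in ("board_lead","mark_tip"): print(t,[(np.round(m["location"],1),round(m["score"],2)) for n in("side",) for m in viewer.mark_of(t,n)],[(np.round(m["location"],1),round(m["score"],2)) for m in viewer.mark_of(t,"top")])
E
```

```text
False
15.6583 [446.4 203.3  84.7] 49.29002156336078 [0.5 1.7 7.1] 0.10307693638879793
side minX [-208.9 -209.7 -210.4 -210.2 -209.3 -210. ] tipX -208.95266496044079 tipY -38.37334759868855
   mid,width [(-202.422228176139, -0.4, 51.1), (-187.422228176139, 0.4, 51.7), (-172.422228176139, 0.3, 52.0), (-157.422228176139, 0.3, 51.1), (-142.422228176139, -0.0, 50.9), (-127.42222817613899, 4.9, 41.1), (-82.42222817613899, -7.9, 33.9), (-67.42222817613899, -7.4, 39.8), (-52.42222817613899, -1.2, 51.9), (-37.42222817613899, 1.2, 51.4)]
rail end 80.75049926472474 -9.590092615526348
rail end 78.23658672999294 18.701240946240212
board_lead [(array([296.5, 149. ]), 0.6)] []
mark_tip [(array([323.8, 252.2]), 0.8), (array([282.1, 140.1]), 0.54)] [(array([216.2, 281.8]), 0.57)]
```

View pics/side4.png

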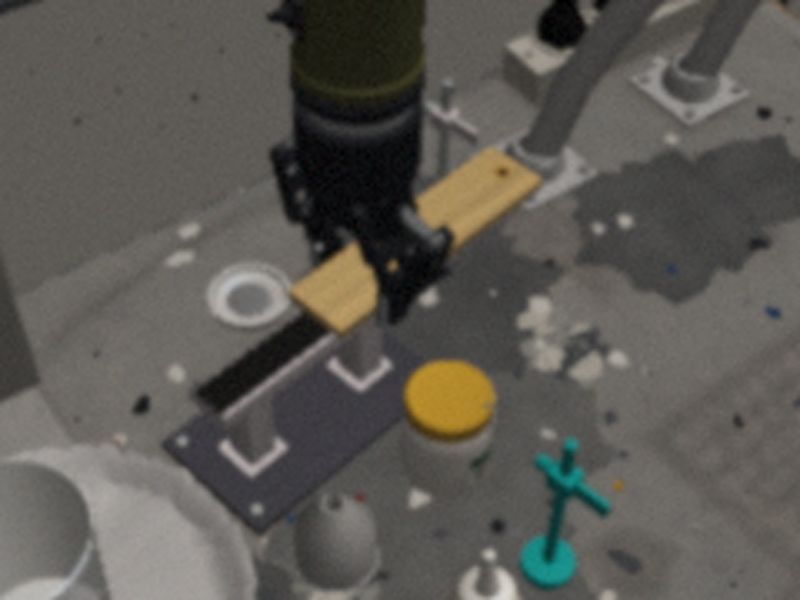

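View pics/top4.png

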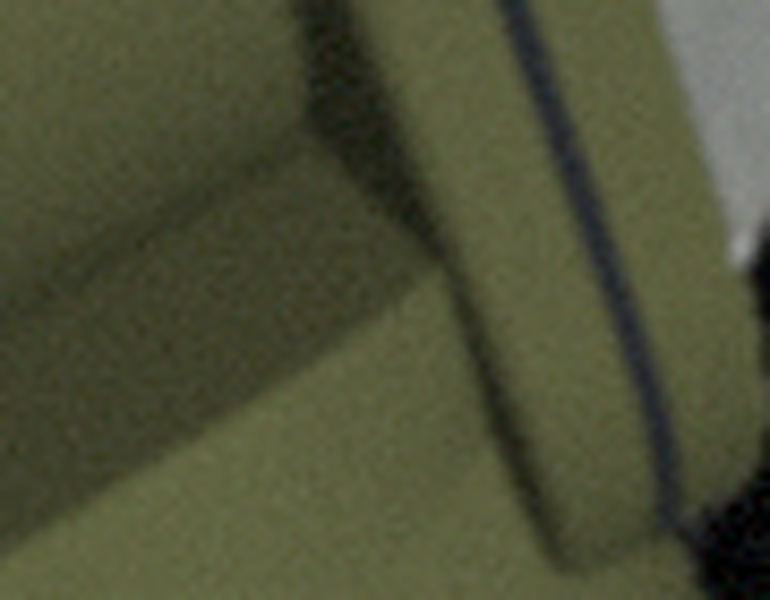

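```bash
python3 - <<'E'
from lead import *
im=cv2.imread("pics/side4f.png")
def P(x,y,z): 
    w=pt(x,z,y);return proj("side",w)[0]
sc=8;x0,y0=190,175
v=cv2.convertScaleAbs(cv2.resize(im[y0:y0+70,x0:x0+90],None,fx=sc,fy=sc,interpolation=cv2.INTER_CUBIC),alpha=1.8)
def seg(a,b,c):
    f=lambda p:tuple(int(round((p[i]+.5-(x0,y0)[i])*sc)) for i in(0,1))
    cv2.line(v,f(P(*a)),f(P(*b)),c,1)
for y in(-16,16): seg((80,y,90),(-10,y,90),(0,255,0))
seg((80,-16,90),(80,16,90),(0,255,0))
for y in(-50,50): seg((90,y,8),(-90,y,8),(0,0,255))
seg((90,-50,8),(90,50,8),(0,0,255))
cv2.imwrite("pics/ov.png",v)
E
```

```text
(no output)
```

View pics/ov.png

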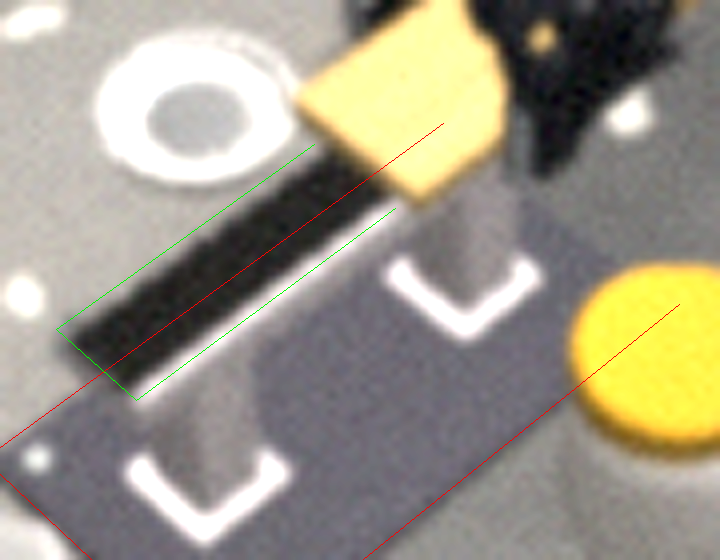

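```bash
python3 - <<'E'
from workcell import env
s=env.observe();print(s["time"],s["opening"])
print(env.finish_job())
E
```

```text
15.9583 49.738571593789246
the job is handed in; nothing more can be done
None
```

The board's outer end is level with the grey mark post's pointer, and I handed the job in at about 16 s with the gripper still holding the tail. The system reports no verdict, so the figures below are my own measurements.

**What I did:** I swung the arm over the monitor and gripped the board's tail from both sides at 35 N. I then slid it 98.5 mm outward without lifting it, turning the tool 1.8° to take out a small skew left by the grip. I used the grey post, not the turquoise look-alike.

**Last checks (side camera):**

| Check | Measured | Limit |
|---|---|---|
| Board end against pointer | about 1 mm past (x = −210 mm, pointer −209 mm) | ±8 mm |
| Off the rest's middle line | within about 1 mm | ±12 mm |
| Skew | within about 1° | 5.7° (0.1 rad) |
| Grip point along the rest | about −53 mm | above −80 mm |

- **Grip and height:** the jaws stood at 49.5 mm, matching the 50 mm board. The board top lay at about 100 mm, the expected height, and the tool felt a steady 7 N upward force.
- **Bystanders:** the jar, cup and lid look unmoved in the picture, but I did not measure them again.

**Weak or disagreeing checks:**
- **Top camera:** the arm hid the board at the end, so only the side view backs the final position.
- **Rail edges:** picked by hand, they put the middle line about 4.5 mm off my estimate. An overlay suggested that came from the narrower rubber strip, and it is inside the limit either way.
- **Recognition network:** it scored the turquoise post higher as the mark, so I overrode it from the description.

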